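# Pin the locking bar of a calibration pump

## Task

Secure the pump's lever for transport: push the blue-knobbed locking bar fully home so that its cross hole comes out of the far block, push the yellow linch pin from its rubber holder all the way down through that hole with its ring on the side of the bar's free end, then flip the sprung ring down over the bar's end until it snaps shut under the pin's tip. Let go, and leave the bottle, the red cap and the steel adapter where they stand.

Things in the scene. Friction and masses are not known exactly. Their poses are not given: they have to be found in the camera images.
- pump: Fixed hand pump; origin under its 12 mm black base plate, y = the way the bar is pushed, z up. Two aluminium blocks 114 mm high (x +-30; y -40..-25 and y 20..65 mm) with a tunnel for the bar along y at x 0; black-ball lever between them to x -102, under 76 mm high. Steel cylinder x 47..143, y -75..39, 108 mm high; its gauge x 120..167, y -101..-19, 177 mm high.
- bar (a joint): Travel (m) of the steel locking bar along the pump's +y: 0 = drawn back (its hole hidden in the far block), 0.050 = fully home against a hard stop. It slides with about 5 N of friction and stays where it is left.
- bar_hole (a point): Centre of the mouth of the bar's vertical cross hole, on its top face 100 mm above the table; axes as the pump's. Hole 13.5 mm across, right through the bar (28 mm wide, 28 mm high). The bar's free end is 17 mm farther along +y. When home, the hole is 24 mm outside the far block's face; that block's top is 14 mm above the bar's top.
- bar_knob (a point): Centre of the flat back face of the bar's blue round knob (42 mm diameter, 20 mm thick), 86 mm above the table, at the bar's -y end. Pushing this face along the pump's +y drives the bar home. Axes as the pump's.
- holder: Fixed black rubber block 80 x 90 x 55 mm in which the pin stands; origin at the centre of its underside, a 15 mm hole in the middle of its top.
- pin_grip (a point): Linch pin: centre of its upright yellow grip tab, 14 (pin x) x 20 (pin y) mm, from 20 mm above to 24 mm below this point; under it a yellow head 30 x 26 x 16 mm, its underside 40 mm below this point, then a round steel shank 10 mm thick, 46 mm long, tapered tip. Pin z up; pin x points to the open ring's side. About 0.27 kg. Starts upright in the holder, head on its top.
- pin_tip (a point): Lower end of the pin's shank, 86 mm below pin_grip on the pin's axis; axes as the pin's. With the pin fully home it is 46 mm below bar_hole.
- ring (a joint): Angle (rad) of the brass ring on its hinge, which lies along pin y, 14 mm along pin x from and 32 mm below pin_grip. 0 = open stop: ring points along pin x, rising 0.35 rad above level. 2.15 = shut stop: it hangs around the bar, bow under the pin's tip. Over-centre spring: below 0.8 it springs back open, above 0.8 it snaps shut by itself; about 3 N at the bow flips it.
- ring_bow (a point): Middle of the ring's bow (its outermost point), 66 mm from the hinge. The ring is a U of 6 mm wire, 50 mm wide over all (38 mm inside).
- water_mid (a point): Bystander: clear water bottle with a blue cap, 64 mm diameter, 190 mm tall; its centre.
- dustcap_mid (a point): Bystander: red plastic dust cap, 48 mm diameter, 36 mm tall; its centre.
- adapter_mid (a point): Bystander: turned steel gauge adapter, 44 mm diameter, 80 mm tall; its centre.
Not all that is in view belongs to the job. Of the things that look like the part that bears pin_grip, the middle-sized one is meant.

How it is judged (in metres and radians):
On the way, in this order (a step that is already met when the one before it is completed fails the run):
1. the locking bar is pushed home (value of joint bar above 0.046 m), for 0.2 s.
2. the pin is down through the bar's hole, its ring still open (z of pin_tip in the frame of bar_hole below -0.04 m and horizontal distance between pin_tip and bar_hole below 0.008 m and z of pin_grip in the frame of bar_hole above 0.03 m and value of joint ring below 0.5 rad), for 0.2 s.
3. the ring is snapped shut over the bar's end and under the pin's tip (z of pin_tip in the frame of bar_hole below -0.04 m and horizontal distance between pin_tip and bar_hole below 0.008 m and z of pin_grip in the frame of bar_hole above 0.03 m and value of joint ring above 1.95 rad), for 0.2 s.
At the end, for the whole second after the job is handed in: The bar is within 6 mm of fully home; the pin stands through its hole, tip at least 40 mm below the bar's top (6 mm short of home at most) and within 8 mm of the hole's axis; the ring is shut (above 1.95 rad of 2.15) and still (all of step 3 and value of joint bar above 0.044 m and velocity of joint ring between -0.1 and 0.1 rad/s); the robot touches nothing.
It fails at once if the water bottle is shifted by more than 30 mm (distance of water_mid from where it was at the start of the episode above 0.03 m).
It fails at once if the red dust cap is shifted by more than 30 mm (distance of dustcap_mid from where it was at the start of the episode above 0.03 m).
It fails at once if the steel adapter is shifted by more than 30 mm (distance of adapter_mid from where it was at the start of the episode above 0.03 m).
It also fails if it takes over 64 s, if anything falls off the work surface, if the arm or the gripper's body presses on something with over 40 N, if the wrist force passes 120 N, or if a joint passes its speed limit or range.

## Robot

A 6-joint arm with a two-finger parallel gripper is mounted at the origin on the work surface. World frame = base frame: x ahead of the robot, y to its left, z up, the work surface at z = 0. Lengths are in m, angles in degrees, forces in N, time in s.
With the tool pointing down it reaches from about 0.35 to 0.725 m from the base axis. Payload 4.3 kg.
Tool frame: the origin (TCP) lies between the finger pads; the fingertips stand 19 mm ahead of it and the grasp point (between the pads) is the TCP (ctrl.finger_overhang is the distance from the TCP to the fingertips, in m); x points along the fingers, z is the direction in which the jaws open and shut, and the axes are right-handed (so a half turn about x gives the same grasp; the last joint's range is limited). The gripper opens to 85 mm and grips with 20 to 120 N. Pads are 22 mm wide; open, the fingers measure 114 mm over their backs; the gripper's body (76 mm by 85 mm) begins 54 mm behind the grasp point. The pads swing forward as they close: fully open they stand 13 mm farther back than shut.
Start: joints at [-74.616, 21.618, 4.641, 73.018, 0, 83.68], TCP at [0.213, -0.534, 0.22] pointing down, gripper open.
Joint ranges: [-156.06, 156.06], [-48.1, 94.91], [-58.44, 69.94], [-101.28, 121.22], [-78.64, 73.56], [-180, 180]. Speed limits (degrees/s): [147.25, 147.25, 180, 180, 180, 180].

## Interface

Orientations are given as a 3x3 rotation matrix whose columns are the frame's x, y, z axes.
In Python, from workcell import ctrl, read_camera, find_in, pinpoint gives the robot as it stands. The module is installed in compiled form; this text tells all that it offers. Calls block until the motion is done:
- ctrl.move_pose(position, orientation): joint-space move of the TCP to a pose.
- ctrl.line_to(position, attitude=None, max_speed=0.15, f_stop=None): straight line of the TCP; attitude=None keeps the orientation; max_speed is the mean speed in m/s. With f_stop (N) it stops when the force on the tool has changed by that much, and returns True; else False.
- ctrl.set_joints(angles): joint-space move.
- ctrl.set_gripper(opening, force=None): opening from 0.0 (shut) to 1.0 (fully open); force is the grip in N (None keeps the last); returns when the fingers have stopped.
- ctrl.pause(seconds).
- ctrl.inverse_kinematics(position, orientation): joint angles nearest the present ones, or None.
- read_camera(name): name is "scene" or "top"; returns a dict with "pixels" (400x640x3 uint8, red, green, blue), "fov_y" (degrees; the focal length in pixels is half the picture's height over the tangent of half this angle, whatever the lens; pixels are square), "cx", "cy" (the principal point, pixels), "rvec" (rotation vector, rad) and "tvec" (3), from world to camera coordinates, as OpenCV has them. Camera axes: x right, y down, z forward; pixel columns grow to the right and rows downward; lengths in m; the calibration is good to about 2 mm. A picture is of the moment at which its call begins. There is no depth.
A pose or a line that the arm cannot do raises ctrl.MotionError and nothing moves.
- ctrl.close_job(): hands the job in, once; it reports no verdict.
Trained networks look in the newest picture that a camera, given by its name, has taken for a name from the list of things; names that differ only in an ending like _2 or _b are one class to them, and where a whole thing is asked for, a point or a joint stands for the part that bears it (a point fixed in the world has none). Each returns a list of dicts, best first, with "p" (0 to 1); they miss things now and then, are a little off and sometimes report something else, mostly with a low value. They report only what shows in the picture. A call takes as long as a camera call. They do not tell look-alikes from the thing itself.
- find_in(query, camera): "point" ([column, row] in pixels, amid what is visible of it).
- pinpoint(query, camera): "point" ([column, row] in pixels: a listed point, or the origin of a listed thing).
Readings, each from a call of its own:
- ctrl.current_clock(): time.
- ctrl.current_joint_pos(): joint angles.
- ctrl.current_qd(): joint speeds.
- ctrl.current_effort(): joint torques, N m.
- ctrl.current_position(): TCP position.
- ctrl.current_tool_rot(): TCP orientation.
- ctrl.current_ft_force(): force on the tool from outside, world axes, zero at the start.
- ctrl.current_torque(): the same for the moment, N m.
- ctrl.current_gripper_width(): opening from 0.0 (shut) to 1.0 (fully open).
Only numpy, scipy, OpenCV 4.12 (cv2) and the standard library are available. Lean on these libraries where they do the work, as an engineer would, in place of code of your own. Each camera call takes 0.05 s, during which the arm holds its last target.

## Working session

There is one attempt and no reset: what is moved stays moved. The work goes in short steps, each a Python script; the robot and the scene stay as the last script left them, time stands still between calls to the robot, and variables do not carry over. Pictures are saved under pics/ and viewed, and the job is handed in when it is done.

```bash
ls; mkdir -p pics; cat > h.py <<'E'
import numpy as np, cv2
from workcell import ctrl, read_camera, find_in, pinpoint
def K(c):
    h=c["pixels"].shape[0]; f=h/2/np.tan(np.radians(c["fov_y"])/2)
    return np.array([[f,0,c["cx"]],[0,f,c["cy"]],[0,0,1.]])
def save(c,n,crop=None,s=1):
    p=c["pixels"][:,:,::-1]
    if crop: p=p[crop[1]:crop[3],crop[0]:crop[2]]
    cv2.imwrite("pics/"+n,cv2.resize(p,None,fx=s,fy=s,interpolation=cv2.INTER_CUBIC))
def proj(c,P):
    return cv2.projectPoints(np.array(P,float).reshape(-1,3),np.array(c["rvec"]),np.array(c["tvec"]),K(c),None)[0].reshape(-1,2)
def ray(c,uv):
    R=cv2.Rodrigues(np.array(c["rvec"]))[0]; t=np.array(c["tvec"])
    d=R.T@np.linalg.inv(K(c))@np.array([uv[0],uv[1],1.]); return -R.T@t, d/np.linalg.norm(d)
def onz(c,uv,z):
    o,d=ray(c,uv); return o+d*(z-o[2])/d[2]
def tri(c1,u1,c2,u2):
    o1,d1=ray(c1,u1); o2,d2=ray(c2,u2)
    s=np.linalg.lstsq(np.c_[d1,-d2],o2-o1,rcond=None)[0]
    a=o1+d1*s[0]; b=o2+d2*s[1]; return (a+b)/2, np.linalg.norm(a-b)
E
python3 - <<'E'
from h import *
for n in("scene","top"):
    c=read_camera(n); save(c,n+"0.png",s=1.25)
    print(n,c["fov_y"],c["cx"],c["cy"],ray(c,(320,200)))
    for q in("pump","bar","bar_hole","bar_knob","holder","pin_grip","pin_tip","ring","ring_bow","water_mid","dustcap_mid","adapter_mid"):
        print(q,[(np.round(d["point"],1).tolist(),round(d["p"],2)) for d in pinpoint(q,n)][:4])
print(ctrl.current_clock())
E
```

```text
pics
scene 49.4442998983461 316.19838835280643 202.6365758512497 (array([0.98442701, 0.71371035, 0.79654586]), array([-0.43267815, -0.62919547, -0.64568002]))
pump []Traceback (most recent call last):
  File "<stdin>", line 6, in <module>
ValueError: it knows: adapter_mid, bar_hole, bar_knob, dustcap_mid, holder, pin_grip, pin_tip, pump, ring_bow, water_mid
```

```bash

python3 - <<'E'
from h import *
for n in("scene","top"):
    c=read_camera(n); save(c,n+"0.png",s=1.25)
    print(n,c["fov_y"],c["cx"],c["cy"],ray(c,(320,200)))
    for q in("pump","bar_hole","bar_knob","holder","pin_grip","pin_tip","ring_bow","water_mid","dustcap_mid","adapter_mid"):
        print(q,[(np.round(d["point"],1).tolist(),round(d["p"],2)) for d in pinpoint(q,n)][:4])
print(ctrl.current_clock())
E
```

```text
scene 49.4442998983461 316.19838835280643 202.6365758512497 (array([0.98442701, 0.71371035, 0.79654586]), array([-0.43267815, -0.62919547, -0.64568002]))
pump [([300.9, 229.3], 0.61)]
bar_hole [([311.3, 211.2], 0.64)]
bar_knob [([273.3, 183.3], 0.81)]
holder [([404.5, 285.8], 0.64)]
pin_grip [([414.1, 254.2], 0.86), ([411.6, 237.1], 0.77), ([457.7, 307.1], 0.57)]
pin_tip [([372.6, 215.7], 0.78), ([481.9, 304.5], 0.7), ([443.5, 247.4], 0.62)]
ring_bow [([441.3, 247.6], 0.66), ([464.5, 322.4], 0.56), ([413.8, 258.3], 0.51), ([428.0, 198.8], 0.46)]
water_mid [([193.8, 132.6], 0.83)]
dustcap_mid [([268.4, 134.7], 0.74)]
adapter_mid [([379.8, 346.3], 0.62), ([265.7, 135.9], 0.46)]
top 48.73944089731019 317.3335973484116 203.34570500666922 (array([ 0.34556847, -0.00332101,  1.25279088]), array([ 1.59490848e-01, -1.04643893e-04, -9.87199402e-01]))
pump [([314.0, 197.1], 0.8)]
bar_hole [([299.5, 186.3], 0.86)]
bar_knob [([360.4, 178.9], 0.75)]
holder [([211.6, 234.9], 0.95)]
pin_grip [([244.9, 271.1], 0.64), ([206.1, 231.5], 0.58), ([173.7, 243.1], 0.48)]
pin_tip [([280.9, 249.1], 0.77), ([155.8, 262.3], 0.53)]
ring_bow [([157.2, 233.7], 0.51), ([263.8, 304.5], 0.5), ([200.7, 258.2], 0.41)]
water_mid [([479.0, 152.9], 0.83)]
dustcap_mid [([468.8, 243.1], 0.59)]
adapter_mid [([174.8, 171.7], 0.57)]
1.2
```

View pics/scene0.png

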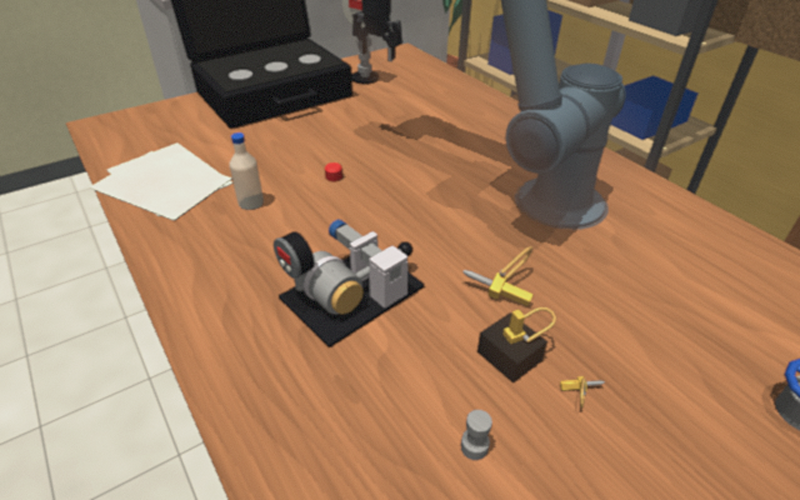

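View pics/top0.png

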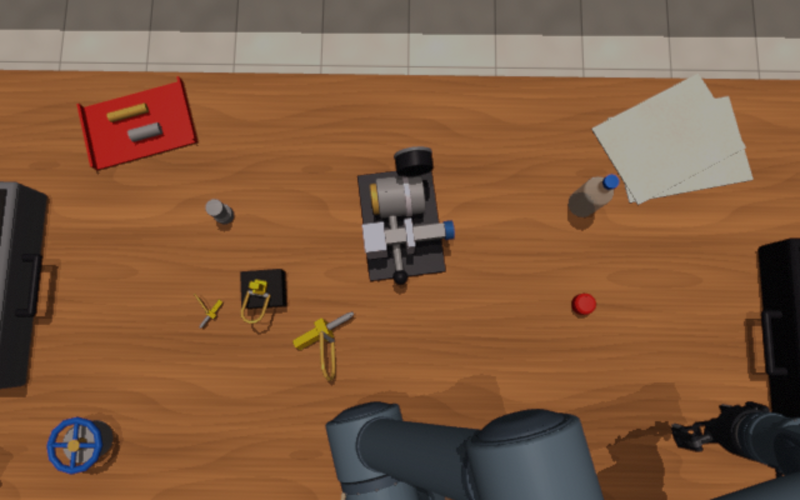

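The scene view (640-px frame) shows three pin look-alikes: the big one lying at (405,232), one standing in the holder at (412,258), and a small one lying at (463,307). The middle-sized one is the pin in the holder. I'll check that in close crops.

```bash

python3 - <<'E'
from h import *
c=read_camera("scene"); save(c,"s_pin.png",(360,190,500,340),5)
save(c,"s_pump.png",(210,160,350,290),5)
t=read_camera("top"); save(t,"t_pin.png",(150,200,300,320),5)
save(t,"t_pump.png",(270,100,380,240),4.2)
E
```

```text
(no output)
```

View pics/s_pin.png

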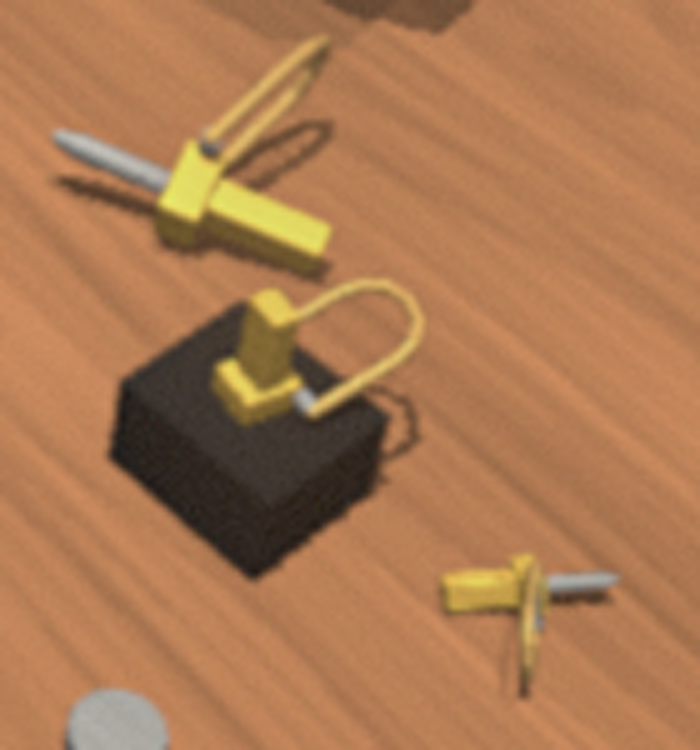

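View pics/s_pump.png

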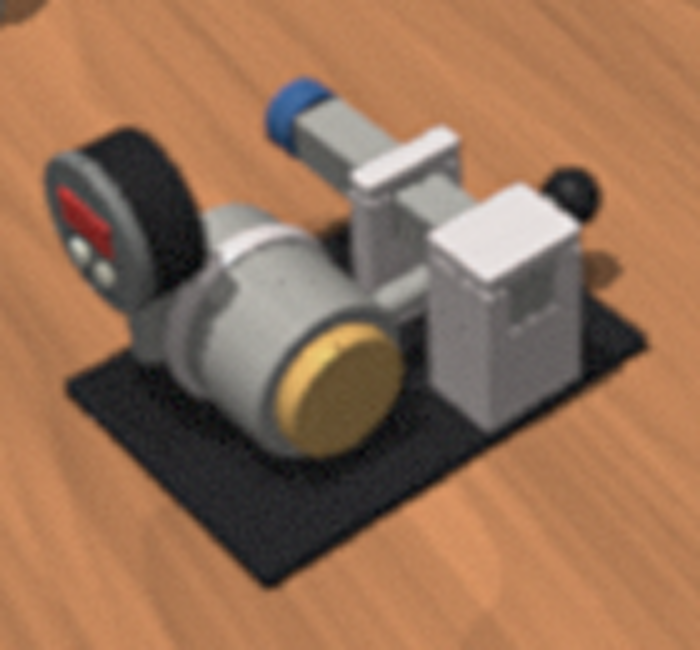

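View pics/t_pin.png

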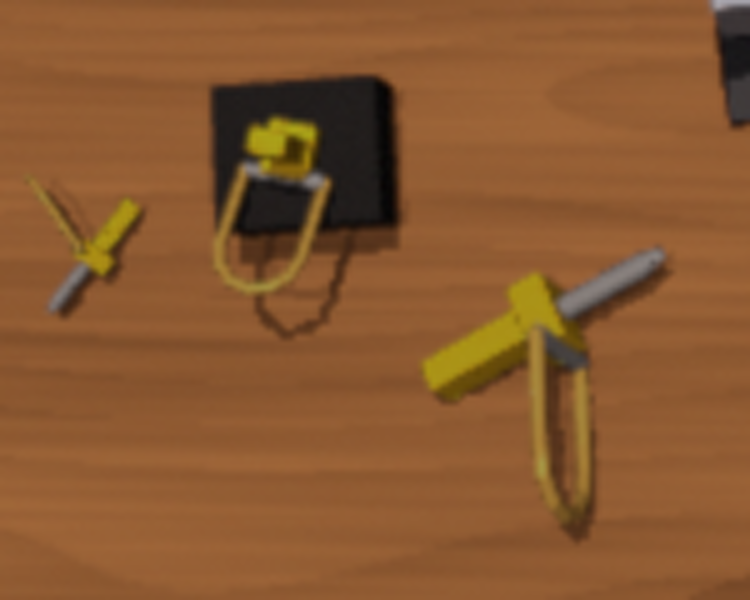

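View pics/t_pump.png

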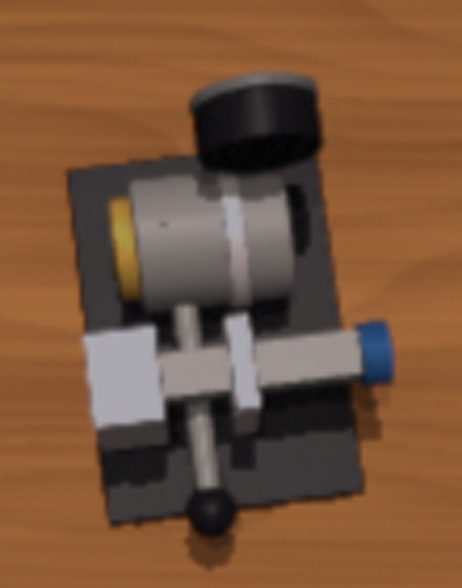

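```bash

python3 - <<'E'
from h import *
c=read_camera("scene"); save(c,"s_pin2.png",(395,240,455,290),12)
t=read_camera("top"); save(t,"t_pin2.png",(188,210,234,264),11)
E
```

```text
(no output)
```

View pics/s_pin2.png

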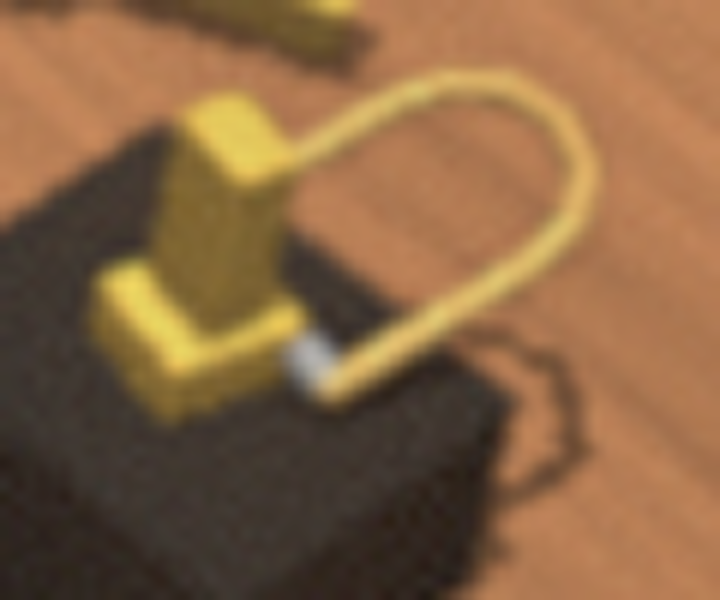

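View pics/t_pin2.png

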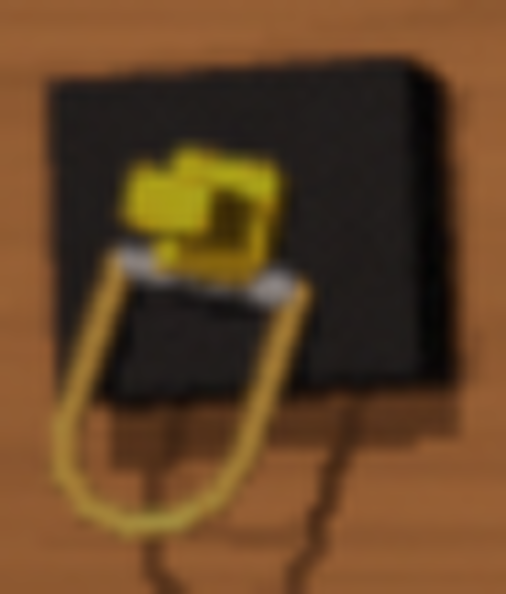

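```bash

cat > fit.py <<'E'
from h import *
from scipy.optimize import least_squares
c=read_camera("scene"); t=read_camera("top")
def px(u,off,s): return (np.array(u,float)+.5)/s-.5+np.array(off)
def fit(obs,z0,g,freez=False,tilt=False):
    # obs: (cam, modelpt mm, px)
    def P(p,m):
        a=p[2]; R=np.array([[np.cos(a),-np.sin(a),0],[np.sin(a),np.cos(a),0],[0,0,1]])
        z=p[3] if freez else z0
        return R@(np.array(m)/1000.)+[p[0],p[1],z]
    def r(p): return np.concatenate([proj(k,P(p,m))[0]-u for k,m,u in obs])
    x0=list(g)+([z0] if freez else [])
    s=least_squares(r,x0,loss="soft_l1")
    return s.x, r(s.x).reshape(-1,2)
so,to=(210,160),(270,100)
pump=[(t,m,px(u,to,4.2)) for m,u in [((30,65,114),(85,335)),((30,20,114),(155,326)),((-30,20,114),(165,417)),((-30,65,114),(100,428))]]
pump+=[(c,m,px(u,so,5)) for m,u in [((30,20,114),(430,235)),((-30,65,114),(582,228)),((30,65,114),(490,283)),((-30,20,114),(520,183)),((30,65,12),(490,430)),((30,20,12),(432,385)),((-30,65,12),(582,372))]]
def show(n,o,z0,g):
    for sub,nm in((o,"both"),([q for q in o if q[0] is t],"top"),([q for q in o if q[0] is c],"scene")):
        p,r=fit(sub,z0,g); print(n,nm,np.round(p,4),"yaw",round(np.degrees(p[2]),2),"rms",round(float(np.sqrt((r**2).mean())),2))
        if nm=="both": print(np.round(r,1).tolist())
    print("freez",np.round(fit(o,z0,g,True)[0],4))
show("pump",pump,0,(.55,0,0))
so,to=(395,240),(188,210)
pin=[(t,m,px(u,to,11)) for m,u in [((-7,-10,20),(135,165)),((-7,10,20),(213,185)),((7,10,20),(200,235)),((7,-10,20),(122,220)),((-15,-13,-24),(180,150)),((-15,13,-24),(282,170)),((14,-22,-32),(120,258)),((14,22,-32),(303,285))]]
pin+=[(c,m,px(u,so,12)) for m,u in [((-7,10,20),(180,108)),((-7,-10,20),(242,185)),((7,-10,20),(297,155)),((7,10,20),(243,95)),((-15,-13,-24),(180,370)),((-15,13,-24),(95,285)),((15,-13,-24),(305,318)),((-15,-13,-40),(170,422))]]
show("pin",pin,.095,(.5,.3,3.1))
p,_=fit(pin,.095,(.5,.3,3.1))
a=p[2]; 
for L in (63,66): 
  b=np.array([np.cos(a),np.sin(a),0])*(14+L*np.cos(.35))/1000+[p[0],p[1],.063+L*np.sin(.35)/1000]
  print("bow top", (proj(t,b)[0]-to+.5)*11, "scene",(proj(c,b)[0]-so+.5)*12)
print("knob scene/top tri",tri(c,(273.3,183.3),t,(360.4,178.9)))
print("holder top z0",onz(t,(211.6,234.9),0))
for n,u,z in(("water",(479,152.9),.095),("dust",(468.8,243.1),.018),("adapter",(174.8,171.7),.04)): print(n,onz(t,u,z))
E
python3 fit.py
```

```text
pump both [0.5636 0.0102 0.1563] yaw 8.95 rms 0.59
[[-1.0, 0.1], [-0.7, -0.1], [0.1, 0.5], [-1.5, 0.3], [-0.7, -0.5], [0.0, -0.9], [-0.2, -0.7], [-0.1, -0.8], [0.0, 0.3], [-0.1, -0.2], [-0.8, 0.5]]
pump top [0.5642 0.0082 0.1576] yaw 9.03 rms 0.43
pump scene [0.5635 0.0116 0.1533] yaw 8.78 rms 0.42
freez [ 0.5631  0.0094  0.1548 -0.002 ]
pin both [0.4521 0.2992 2.999 ] yaw 171.83 rms 0.46
[[-0.4, 0.1], [0.1, -0.5], [0.2, 0.3], [-0.3, 0.5], [-0.6, 0.1], [-0.4, -0.2], [0.2, 0.6], [-0.4, 0.7], [-0.6, 0.0], [-0.3, -0.2], [0.5, 0.3], [-0.4, -0.9], [-0.5, 0.3], [-0.2, -0.8], [0.4, 0.2], [-0.8, 0.7]]
pin top [0.4526 0.2987 2.968 ] yaw 170.06 rms 0.32
pin scene [0.4517 0.2994 3.0255] yaw 173.35 rms 0.47
freez [0.452  0.2991 2.9989 0.0949]
bow top [140.33076496 516.34926219] scene [538.06029978 123.9618602 ]
bow top [136.876041   527.93688663] scene [551.3303463  115.50017427]
knob scene/top tri (array([ 0.58363567, -0.10497249,  0.09170054]), np.float64(0.020095221327960117))
holder top z0 [0.44331596 0.30327007 0.        ]
water [ 0.66709763 -0.43048243  0.095     ]
dust [ 0.42901565 -0.41978688  0.018     ]
adapter [0.61660234 0.40611222 0.04      ]
```

```bash

cat >> h.py <<'E'
PX,PY,PA=.5636,.0100,np.radians(8.95)
PR=np.array([[np.cos(PA),-np.sin(PA),0],[np.sin(PA),np.cos(PA),0],[0,0,1]])
def pw(x,y,z): return PR@(np.array([x,y,z])/1000.)+[PX,PY,0]     # pump mm -> world m
def wp(w): return PR.T@(np.array(w)-[PX,PY,0])*1000
def down(jaw_deg):  # tool x down, jaw (tool z) at angle in world xy
    a=np.radians(jaw_deg); x=np.array([0,0,-1.]); z=np.array([np.cos(a),np.sin(a),0]); return np.c_[x,np.cross(z,x),z]
E
python3 - <<'E'
from h import *
t=read_camera("top"); c=read_camera("scene")
o=(270,100)
for u in((393,352),(393,325),(393,378),(360,330),(363,382)): print("edge",wp(onz(t,np.array(u)/4.2+o,.086)))
so=(210,160)
print("bar/knob corner scene", wp(onz(c,np.array((297,152))/5+so,.072)),wp(onz(c,np.array((332,97))/5+so,.100)))
for k,nm in((t,"t"),(c,"s")):
  for y in(-100,-110,-120): 
    q=proj(k,pw(0,y,86))[0]; print(nm,y,q,(q-o)*4.2 if nm=="t" else (q-so)*5)
print(np.round(ctrl.current_tool_rot(),2))
for ja in(8.95,188.95):
  for y in(-160,-121,-60): print(ja,y,ctrl.inverse_kinematics(pw(0,y,100),down(ja)))
for ja in(81.8,-98.2): print(ja,ctrl.inverse_kinematics([.4521,.2992,.095],down(ja)),ctrl.inverse_kinematics(pw(0,89,140),down(ja-72.9)))
E
```

```text
edge [  -4.24119609 -131.03330219   86.        ]
edge [  13.20344666 -133.81142567   86.        ]
edge [ -20.9655937 -128.3698804   86.       ]
edge [  12.98074905 -112.33581557   86.        ]
edge [ -20.80631878 -108.98870952   86.        ]
bar/knob corner scene [   8.520406  -110.8393871   72.       ] [ -13.40001369 -106.32669015  100.        ]
t -100 [351.92984797 183.88875117] [344.10536148 352.3327549 ]
t -110 [355.60245876 183.36985016] [359.53032677 350.15337067]
t -120 [359.27396494 182.85110522] [374.95065273 347.97464193]
s -100 [274.17926079 186.8139316 ] [320.89630396 134.06965798]
s -110 [271.82257577 185.05858975] [309.11287885 125.29294876]
s -120 [269.4887098  183.32024434] [297.443549  116.6012217]
[[ 0.    0.93  0.37]
 [-0.    0.37 -0.93]
 [-1.   -0.    0.  ]]
8.95 -160 [-20.10891076  28.54596995  -2.74217623  58.71185383   0.
  60.94108924]
8.95 -121 [-16.78181371  27.00119474  -5.27014533  57.72865993   0.
  64.26818629]
8.95 -60 [-11.23484496  25.10972144  -8.30472341  56.58555514   0.
  69.81515504]
188.95 -160 [ -20.10891076   28.54596995   -2.74217623   58.71185383    0.
 -119.05891076]
188.95 -121 [ -16.78181371   27.00119474   -5.27014533   57.72865993    0.
 -115.73181371]
188.95 -60 [ -11.23484496   25.10972144   -8.30472341   56.58555514    0.
 -110.18484496]
81.8 [ 26.79148077  21.85835874 -14.16667738  53.97496388   0.
  34.99148077] [ 3.5900675 21.6913112 -7.3044938 61.004195   0.        84.6900675]
-98.2 [  26.79148077   21.85835874  -14.16667738   53.97496388    0.
 -145.00851923] [  3.5900675  21.6913112  -7.3044938  61.004195    0.        -95.3099325]
```

```bash

python3 - <<'E'
from h import *
ctrl.set_gripper(0.0)
D=down(8.95)
ctrl.move_pose(pw(0,-180,150),D)
ctrl.line_to(pw(0,-175,94),max_speed=.2)
print(ctrl.current_clock())
r=ctrl.line_to(pw(0,-100,94),max_speed=.1,f_stop=25); print(r,wp(ctrl.current_position()))
if not r:
    r=ctrl.line_to(pw(0,-82,94),max_speed=.04,f_stop=25)
print(r,wp(ctrl.current_position()),ctrl.current_ft_force(),ctrl.current_clock())
c=read_camera("scene"); save(c,"s1.png",(210,140,380,290),4.5)
E
```

```text
4.725
False [  1.07009771 -98.68946234  95.54089219]
False [ -0.35061384 -81.41717295  93.5923738 ] [-0.10822306 -0.65077921 -0.53287044] 6.225
```

View pics/s1.png

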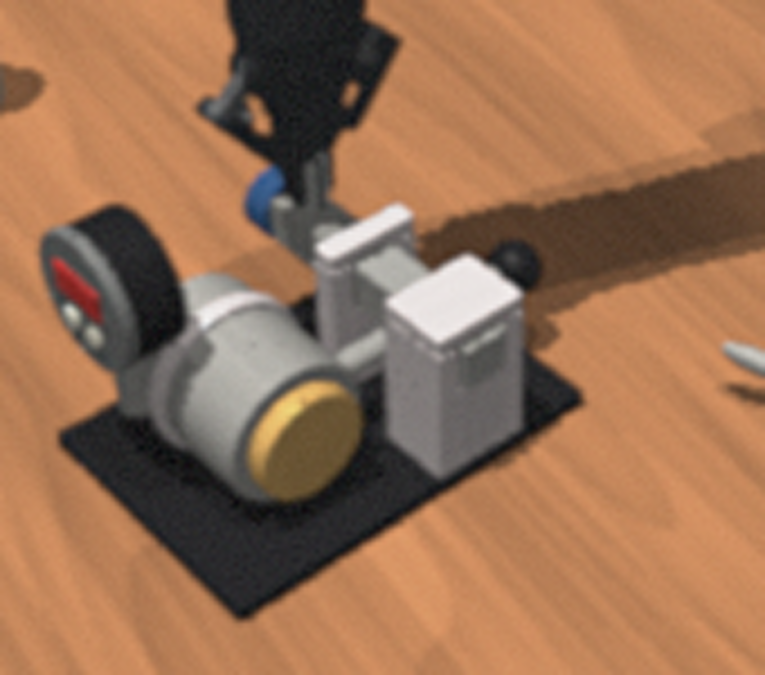

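```bash

python3 - <<'E'
from h import *
t=read_camera("top"); save(t,"t1.png",(270,100,420,260),3.7)
c=read_camera("scene"); save(c,"s1b.png",(250,140,310,200),10)
print(proj(c,ctrl.current_position()),ctrl.current_position(),proj(t,ctrl.current_position()),ctrl.current_gripper_width(),ctrl.current_ft_force(),ctrl.current_joint_pos())
E
```

```text
[[278.34177577 187.63662042]] [ 0.57626955 -0.07109217  0.09381874] [[345.52246375 184.28983915]] 0.0020597083910749016 [-0.72691544  0.51364525 -0.76329363] [-1.32930760e+01  2.59996229e+01 -7.86815214e+00  5.61513705e+01
  2.75995404e-03  6.77716106e+01]
```

View pics/t1.png

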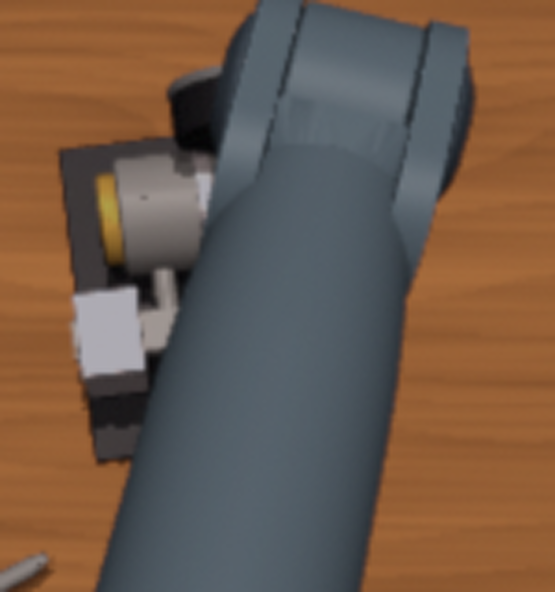

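View pics/s1b.png

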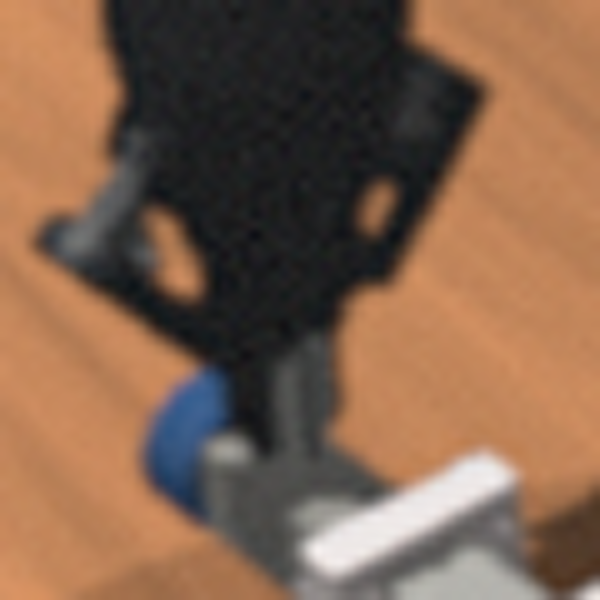

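```bash

python3 - <<'E'
from h import *
print(ctrl.current_effort())
c=read_camera("scene"); print([proj(c,pw(0,y,z))[0] for y,z in((-81,75),(-81,100),(-120,86),(-70,86))])
r=ctrl.line_to(pw(0,-81,150),max_speed=.1,f_stop=15); print(r,ctrl.current_position(),ctrl.current_ft_force(),ctrl.current_clock())
c=read_camera("scene"); save(c,"s2.png",(210,120,360,270),5)
E
```

```text
[ 1.56566142e-01 -4.80079043e+01  2.49385965e+01  1.60989573e-02
  7.04714010e-03  3.09157876e-04]
[array([278.92849875, 193.46892111]), array([278.45316583, 185.97184848]), array([269.4887098 , 183.32024434]), array([281.38962663, 192.18446553])]
False [ 0.57597234 -0.07000957  0.14960717] [ 0.99136101 -1.06542975  0.20311499] 7.1333
```

View pics/s2.png

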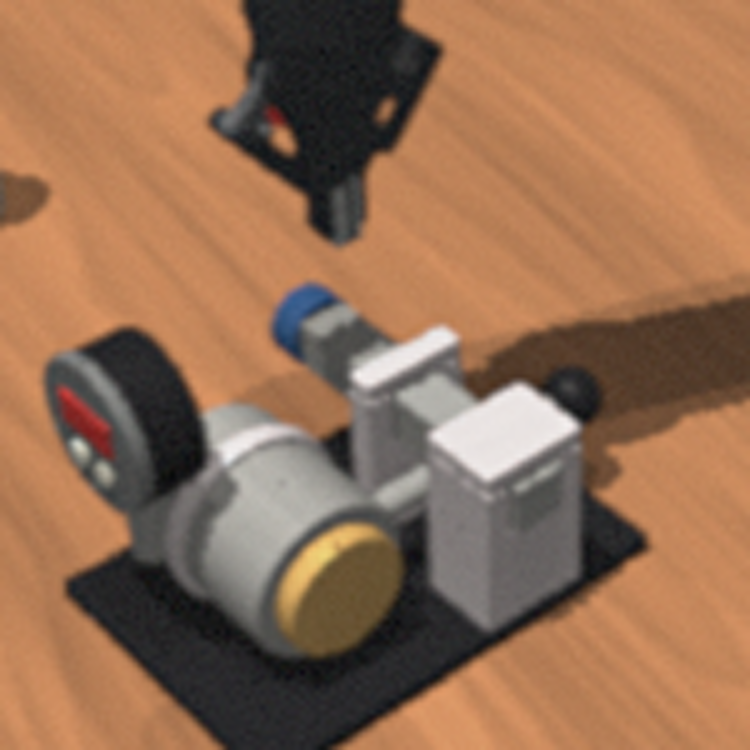

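```bash

python3 - <<'E'
from h import *
print(ctrl.finger_overhang, ctrl.current_joint_pos(), ctrl.current_position())
c=read_camera("scene"); p=ctrl.current_position()
R=ctrl.current_tool_rot(); print(np.round(R,3))
for d in(-.054,0,.019): print(d,proj(c,p+R[:,0]*d), (proj(c,p+R[:,0]*d)-(240,120))*10)
save(c,"s3.png",(240,110,310,180),10)
for q in ("bar_knob","bar_hole"): print(q,[(np.round(d["point"],1).tolist(),round(d["p"],2)) for d in pinpoint(q,"scene")][:2])
E
```

```text
0.019 [-1.31934632e+01  2.38411526e+01 -2.63441795e+00  6.36043212e+01
  2.11832230e-04  6.78602348e+01] [ 0.57562909 -0.06992597  0.14919655]
[[-0.002 -0.156  0.988]
 [ 0.     0.988  0.156]
 [-1.     0.001 -0.002]]
-0.054 [[276.59752047 152.58963518]] [[365.97520469 325.89635182]]
0 [[277.7682446  170.56563994]] [[377.68244597 505.65639939]]
0.019 [[278.16238705 176.61754097]] [[381.62387047 566.17540973]]
bar_knob [([275.9, 182.6], 0.94)]
bar_hole [([314.2, 213.0], 0.63), ([407.1, 288.3], 0.46)]
```

View pics/s3.png

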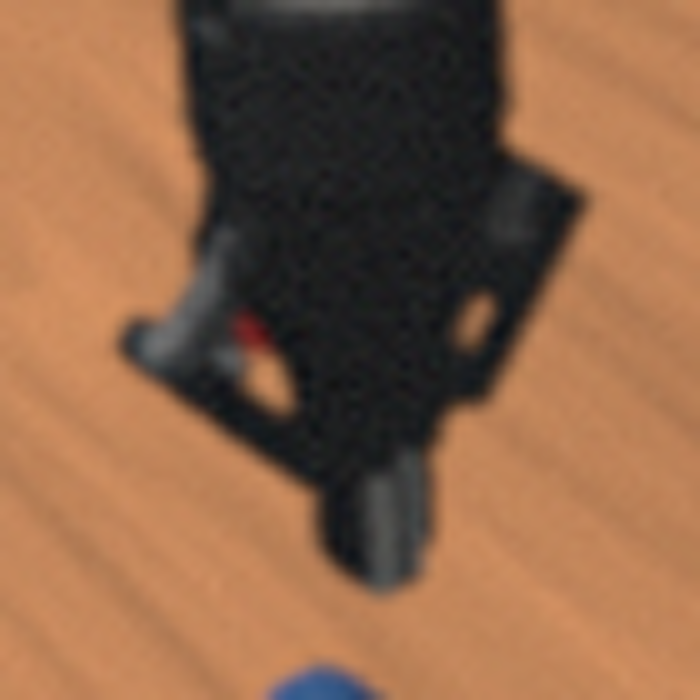

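```bash

python3 - <<'E'
from h import *
r=ctrl.line_to(pw(0,-81,110),max_speed=.1,f_stop=6)
if not r: r=ctrl.line_to(pw(0,-81,80),max_speed=.03,f_stop=6)
print(r,ctrl.current_position(),ctrl.current_ft_force(),ctrl.current_clock())
c=read_camera("scene"); save(c,"s4.png",(240,130,310,200),10)
E
```

```text
True [ 0.57599962 -0.06996447  0.08884799] [-1.34537258 -0.31159175  6.29534029] 8.5917
```

View pics/s4.png

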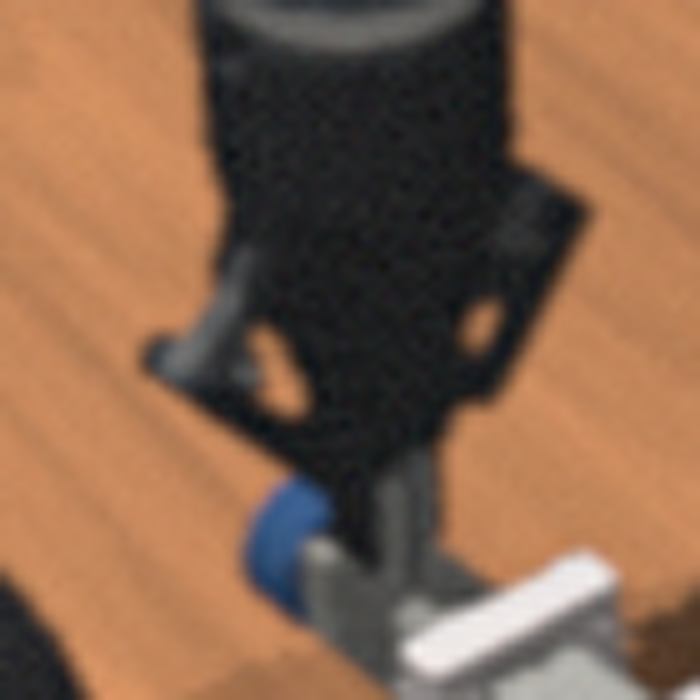

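```bash

python3 - <<'E'
from h import *
ctrl.line_to(pw(0,-81,130),max_speed=.2)
ctrl.line_to(pw(0,-165,120),max_speed=.25)
ctrl.line_to(pw(0,-165,66),max_speed=.2,f_stop=8)
print(wp(ctrl.current_position()),ctrl.current_ft_force(),ctrl.current_clock())
r=ctrl.line_to(pw(0,-115,66),max_speed=.1,f_stop=25); print(r,wp(ctrl.current_position()),ctrl.current_ft_force())
c=read_camera("scene"); save(c,"s5.png",(230,120,370,250),5)
E
```

```text
[  -0.87176571 -163.45241212   65.48623429] [-0.2070243   0.12113615  0.5489477 ] 9.9083
False [  -0.53573201 -113.61266555   65.85755792] [ 0.11941159 -0.90909109 -0.16189889]
```

View pics/s5.png

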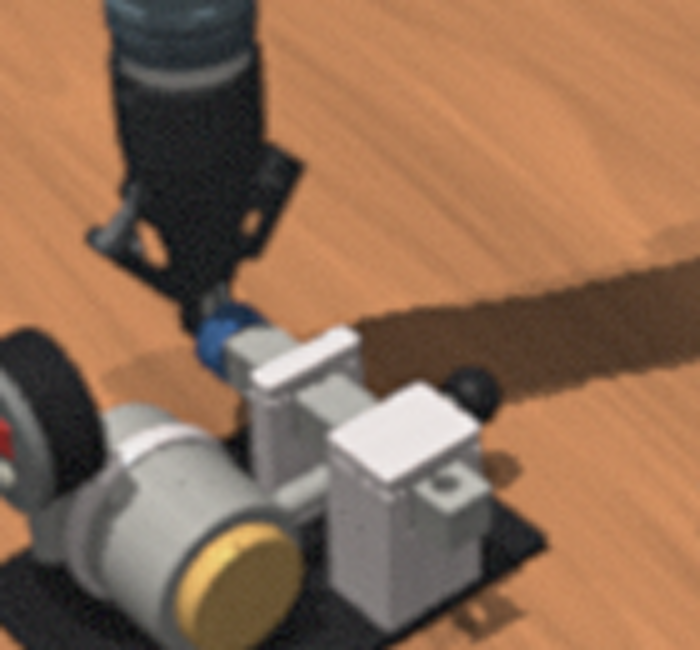

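```bash

python3 - <<'E'
from h import *
r=ctrl.line_to(pw(0,-98,66),max_speed=.06,f_stop=20)
if not r: r=ctrl.line_to(pw(0,-80,66),max_speed=.035,f_stop=20)
print(r,wp(ctrl.current_position()),ctrl.current_ft_force(),ctrl.current_clock())
ctrl.pause(.3)
print(wp(ctrl.current_position()),ctrl.current_ft_force())
ctrl.line_to(pw(0,-110,75),max_speed=.2)
ctrl.line_to(pw(0,-130,170),max_speed=.25)
# go to above pin
ctrl.set_gripper(0.6)
ctrl.move_pose([.4521,.2992,.17],down(81.8))
c=read_camera("scene"); save(c,"s6.png",(270,150,460,320),4)
t=read_camera("top"); save(t,"t6.png",(150,130,400,300),3.2)
print(ctrl.current_clock(),ctrl.current_position(),proj(t,ctrl.current_position()),proj(c,ctrl.current_position()))
E
```

```text
True [ -0.63272501 -96.91724452  65.55843246] [ 0.71923059 -1.71826585  0.98363006] 11.3667
[ -1.2384935  -96.8766536   64.91285591] [ 1.4038044  -0.47453678  1.16593563]
14.7083 [0.45287567 0.29837722 0.16997848] [[197.19926945 225.44235264]] [[417.90548596 232.19900105]]
```

View pics/s6.png

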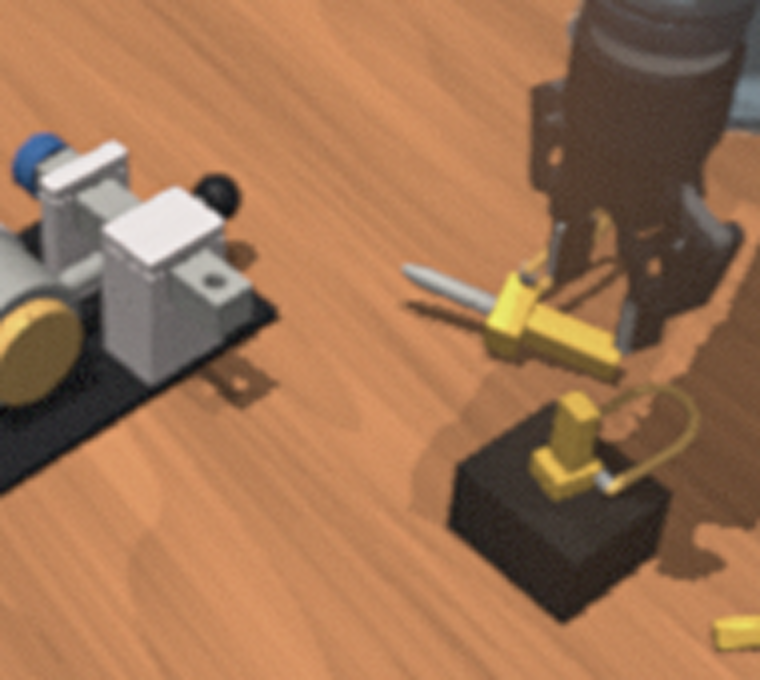

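View pics/t6.png

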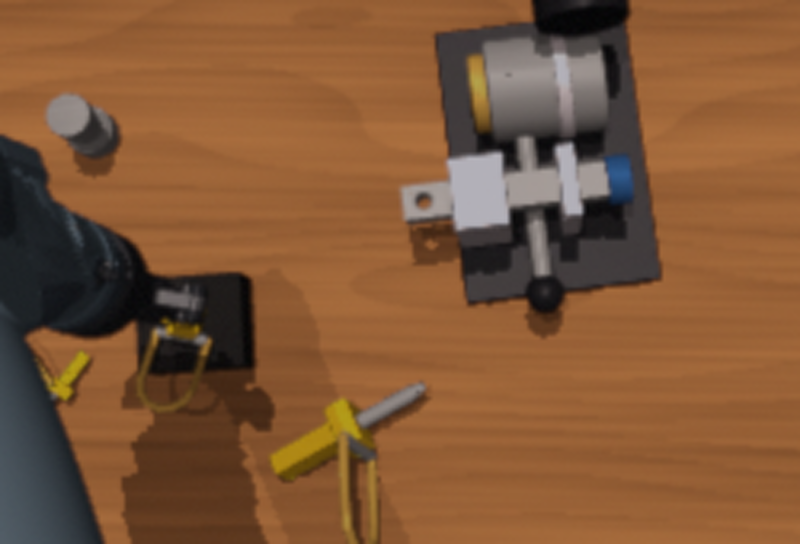

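```bash

python3 - <<'E'
from h import *
t=read_camera("top"); c=read_camera("scene")
for k,n in((t,"top"),(c,"scene")):
    d=pinpoint("bar_hole",n)[0]; print(n,d["point"],d["p"],wp(onz(k,d["point"],.1)), "pred",proj(k,pw(0,89,100)))
print("manual top",wp(onz(t,np.array((424,202))/3.2+(150,130),.1)),"scene",wp(onz(c,np.array((214,281))/4+(270,150),.1)))
save(t,"t7.png",(265,170,325,220),12); save(c,"s7.png",(300,190,350,240),12)
r=ctrl.line_to([.4521,.2992,.063],max_speed=.12,f_stop=6); print(r,ctrl.current_position(),ctrl.current_clock())
c=read_camera("scene"); save(c,"s8.png",(370,200,460,290),8)
t=read_camera("top"); save(t,"t8.png",(170,200,240,270),8)
E
```

```text
top [284.7, 190.3] 0.6 [  5.64163553  80.70093312 100.        ] pred [[281.87562203 192.80944826]]
scene [320.4, 218.6] 0.77 [  4.12391678  82.34095264 100.        ] pred [[323.59989013 219.22684088]]
manual top [ -1.07821243  87.47052876 100.        ] scene [  2.60318899  91.42657541 100.        ]
False [0.45272915 0.29954269 0.06373095] 15.95
```

View pics/s8.png

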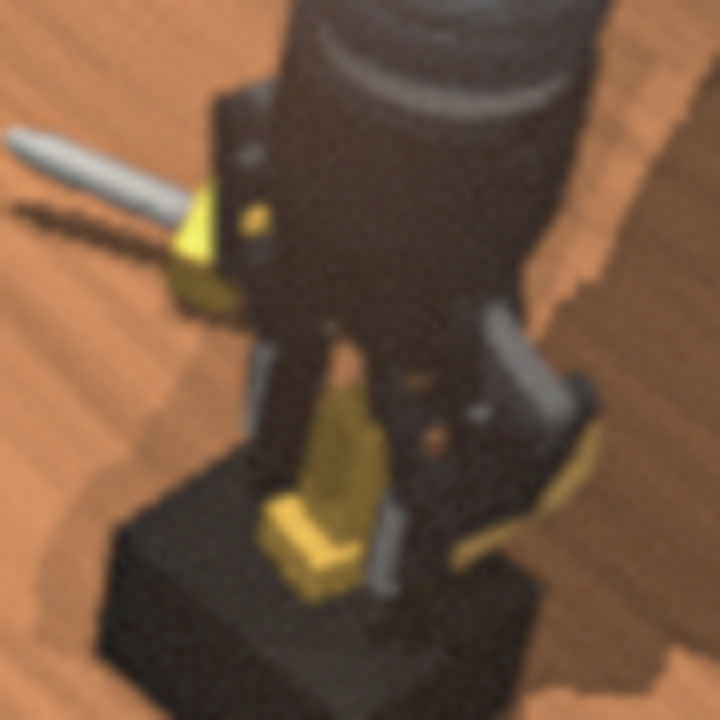

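View pics/t7.png

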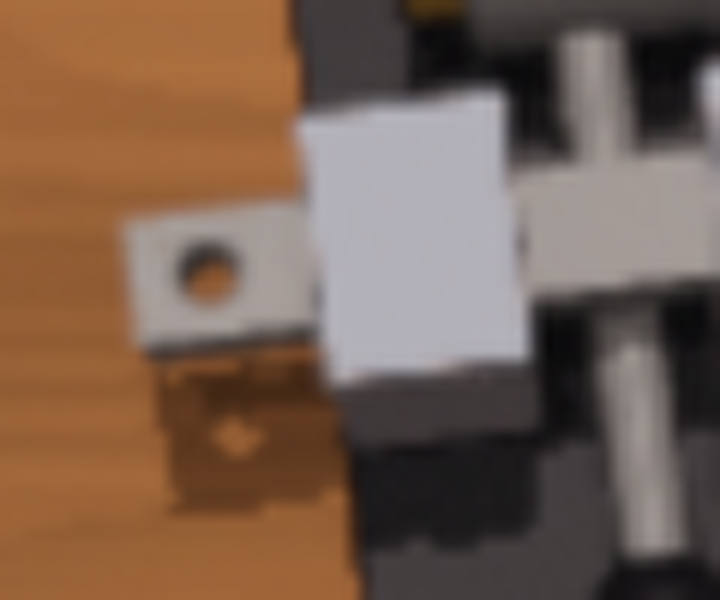

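View pics/s7.png

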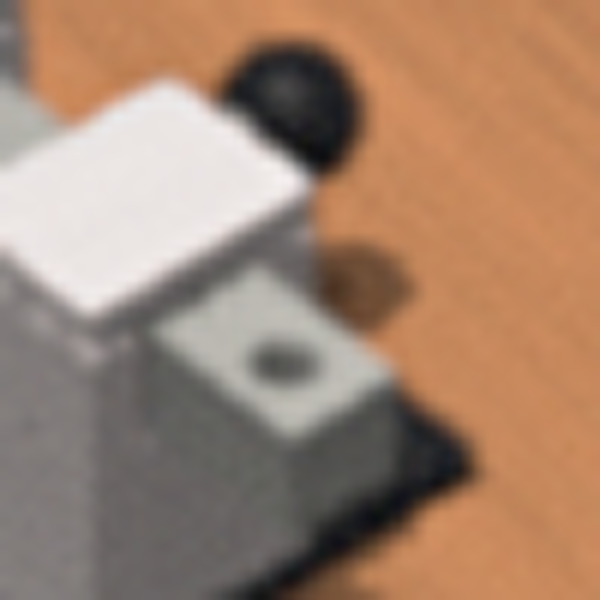

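View pics/t8.png

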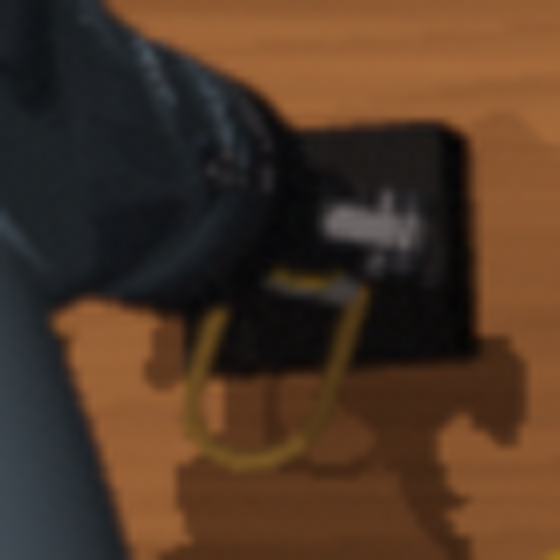

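```bash

python3 - <<'E'
from h import *
t=read_camera("top"); c=read_camera("scene")
ht=np.array((208.5,272.5))/12-.5+(265,170); hs=np.array((285.5,362.5))/12-.5+(300,190)
p,g=tri(c,hs,t,ht); print("hole tri",p,g,wp(p), wp(onz(t,ht,.1)),wp(onz(c,hs,.1)))
R=ctrl.current_tool_rot(); P=ctrl.current_position(); print(P,np.round(R,3))
for z in(.06,.07,.08,.09):
  for w in(.026,.04,-.026): print(z,w,(proj(c,[P[0]+R[0,2]*w,P[1]+R[1,2]*w,z])[0]-(370,200))*8)
print(ctrl.current_gripper_width())
E
```

```text
hole tri [0.55121202 0.09821007 0.09947749] 0.000648819236935143 [ 1.48590458 89.06329374 99.47748973] [  1.60605312  88.79200666 100.        ] [  1.68408079  89.73085286 100.        ]
[0.45276074 0.29953537 0.06381967] [[ 0.001 -0.99   0.143]
 [ 0.001  0.143  0.99 ]
 [-1.    -0.001  0.001]]
0.06 0.026 [378.45532746 609.16611953]
0.06 0.04 [408.91406079 645.78382186]
0.06 -0.026 [270.52298181 479.40909838]
0.07 0.026 [384.29602508 585.17983312]
0.07 0.04 [415.02755113 621.80637942]
0.07 -0.026 [275.43196294 455.43311612]
0.08 0.026 [390.21802171 560.85967197]
0.08 0.04 [421.22701949 597.4917265 ]
0.08 -0.026 [280.40676642 431.13565056]
0.09 0.026 [396.2230267  536.19861624]
0.09 0.04 [427.51429246 572.8326991 ]
0.09 -0.026 [285.44872506 406.5101921 ]
0.6005929542050834
```

```bash

python3 - <<'E'
from h import *
ctrl.line_to([.4521,.2992,.077],max_speed=.1)
ctrl.set_gripper(0.0,force=50)
print(ctrl.current_gripper_width(),ctrl.current_ft_force(),ctrl.current_position(),ctrl.current_clock())
c=read_camera("scene"); save(c,"s9.png",(370,200,460,290),8)
E
```

```text
0.22261957677247873 [ 0.30832323 -1.18945558  0.55894784] [0.45191637 0.29905905 0.07671515] 16.825
```

View pics/s9.png

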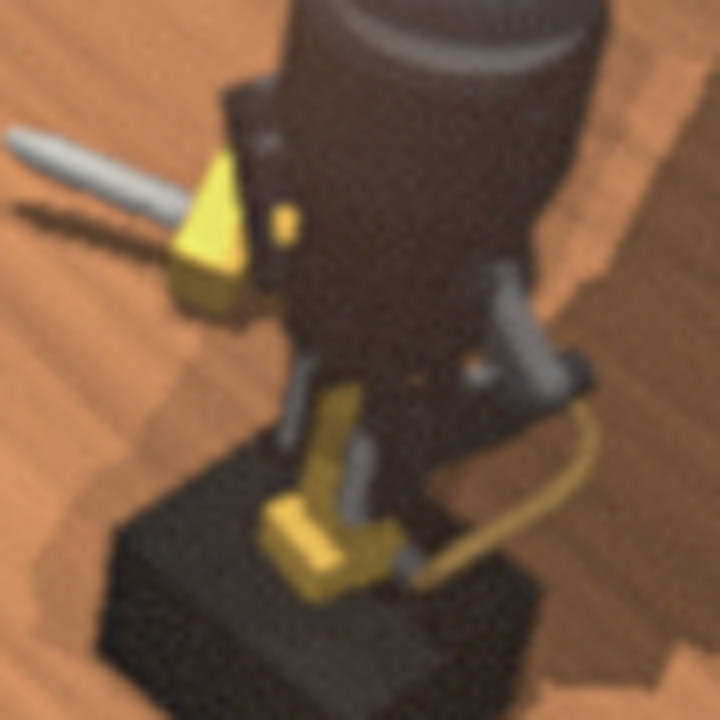

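```bash

python3 - <<'E'
from h import *
ctrl.line_to([.4521,.2992,.14],max_speed=.12)
ctrl.line_to([.4521,.2992,.205],max_speed=.2)
D=down(8.95)
h=pw(1,89.2,0)
ctrl.move_pose([h[0],h[1],.205],D)
print(ctrl.current_clock(),ctrl.current_gripper_width())
c=read_camera("scene"); save(c,"s10.png",(280,130,400,250),6)
t=read_camera("top"); save(t,"t10.png",(230,140,340,250),5)
E
```

```text
18.925 0.2218318260993312
```

View pics/s10.png

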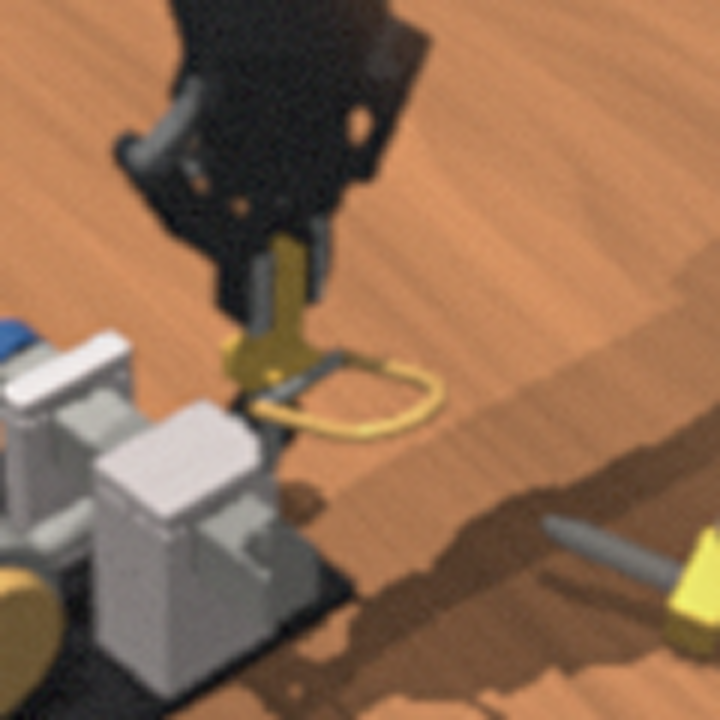

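View pics/t10.png

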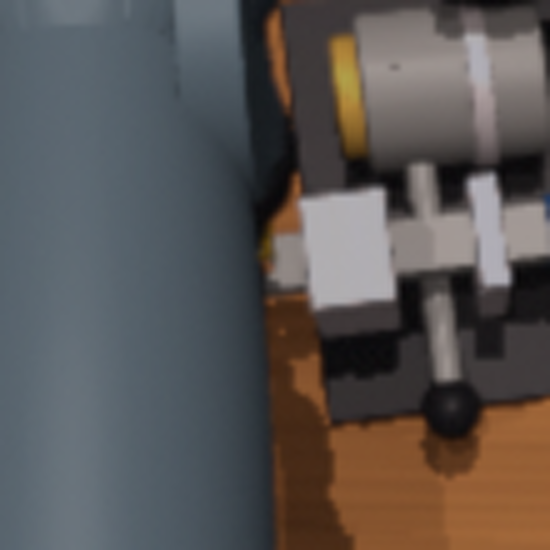

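```bash

python3 - <<'E'
from h import *
h=pw(1,89.2,0)
ctrl.line_to([h[0],h[1],.183],max_speed=.1)
P=ctrl.current_position(); print(P,wp(P))
c=read_camera("scene"); im=c["pixels"]
p=im[170:235,300:365,::-1]; p=cv2.resize(p,None,fx=11,fy=11,interpolation=cv2.INTER_CUBIC); p=cv2.convertScaleAbs(p,alpha=1.8,beta=10)
cv2.imwrite("pics/s11.png",p)
f=lambda q:np.round(((proj(c,q)-(300,170))+.5)*11,0).tolist()
G=np.array([P[0],P[1],P[2]+.0183])
print("tip",f(G-[0,0,.086]),"head bottom",f(G-[0,0,.04]),"hole",f(pw(1,89.2,100)),f(pw(1.5,89.1,99.5)))
xd=PR[:,1]; yd=-PR[:,0]  # pin x, pin y
for a,b,z in((-15,13,-40),(-15,-13,-40),(15,-13,-40),(15,13,-40),(-15,13,-24),(-15,-13,-24),(15,-13,-24),(14,22,-32),(14,-22,-32)): print((a,b,z),f(G+(xd*a+yd*b)/1000+[0,0,z/1000]))
E
```

```text
[0.5497995  0.09901902 0.18261264] [  0.21643497  90.0821438  182.61264043]
tip [[269.0, 498.0]] head bottom [[273.0, 333.0]] hole [[262.0, 550.0]] [[260.0, 552.0]]
(-15, 13, -40) [[269.0, 272.0]]
(-15, -13, -40) [[178.0, 325.0]]
(15, -13, -40) [[277.0, 396.0]]
(15, 13, -40) [[369.0, 341.0]]
(-15, 13, -24) [[271.0, 212.0]]
(-15, -13, -24) [[178.0, 266.0]]
(15, -13, -24) [[279.0, 336.0]]
(14, 22, -32) [[398.0, 290.0]]
(14, -22, -32) [[242.0, 383.0]]
```

View pics/s11.png

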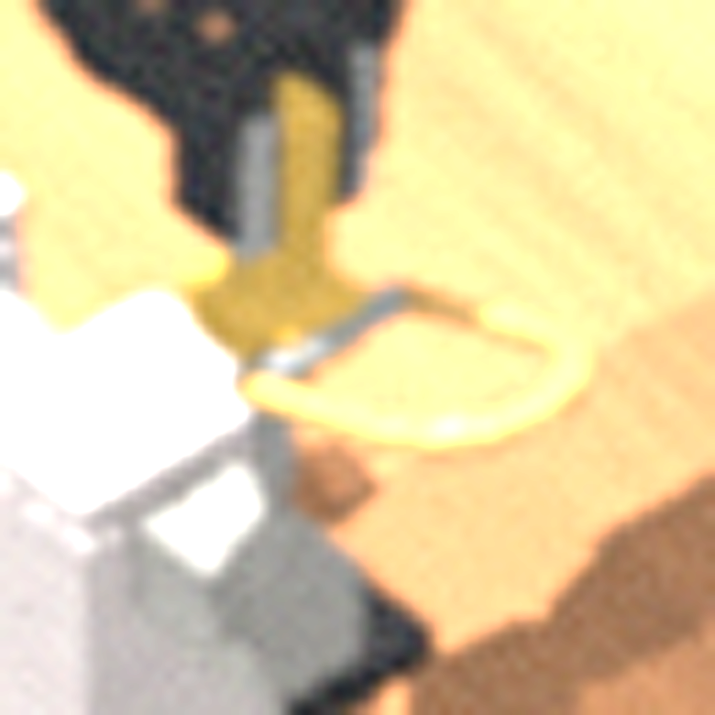

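```bash

python3 - <<'E'
from h import *
Q=[]
for i in range(8): Q.append(wp(ctrl.current_position())); 
print(np.round(Q,2)[:4],np.mean(Q,0),ctrl.current_clock())
c=read_camera("scene"); im=c["pixels"]
p=im[195:235,305:345,::-1]; p=cv2.resize(p,None,fx=16,fy=16,interpolation=cv2.INTER_CUBIC); p=cv2.convertScaleAbs((255*(p/255.)**.6),alpha=1.)
cv2.imwrite("pics/s12.png",p)
E
```

```text
[[  0.85  89.87 183.21]
 [  0.85  89.87 183.21]
 [  0.85  89.87 183.21]
 [  0.85  89.87 183.21]] [  0.85076528  89.86678638 183.21097008] 19.4417
```

View pics/s12.png

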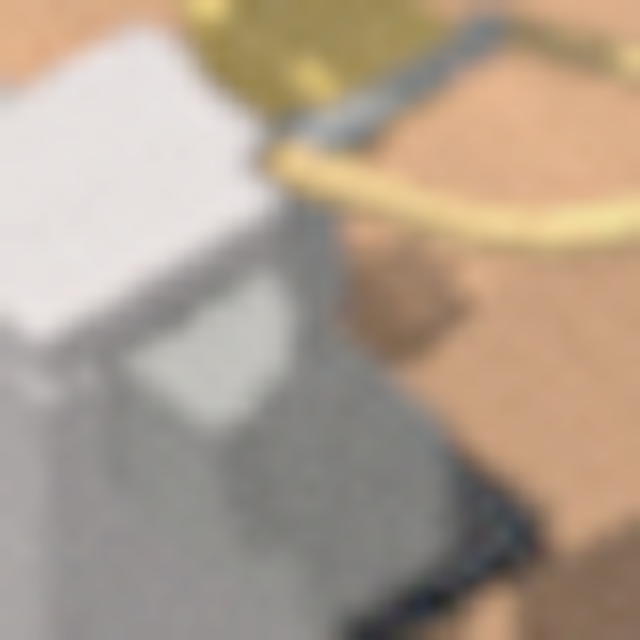

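```bash

python3 - <<'E'
from h import *
h=pw(1.1,89.1,0)
ctrl.line_to([h[0],h[1],.174],max_speed=.08)
r=ctrl.line_to([h[0],h[1],.152],max_speed=.03,f_stop=8)
P=ctrl.current_position();print(r,wp(P),ctrl.current_ft_force(),ctrl.current_torque(),ctrl.current_clock())
c=read_camera("scene"); save(c,"s13.png",(290,150,390,240),7)
E
```

```text
False [  1.22361626  89.07509753 152.14680499] [-0.40218936 -0.11107597 -2.6486426 ] [-0.04171167  0.03341545 -0.00409751] 20.6417
```

View pics/s13.png

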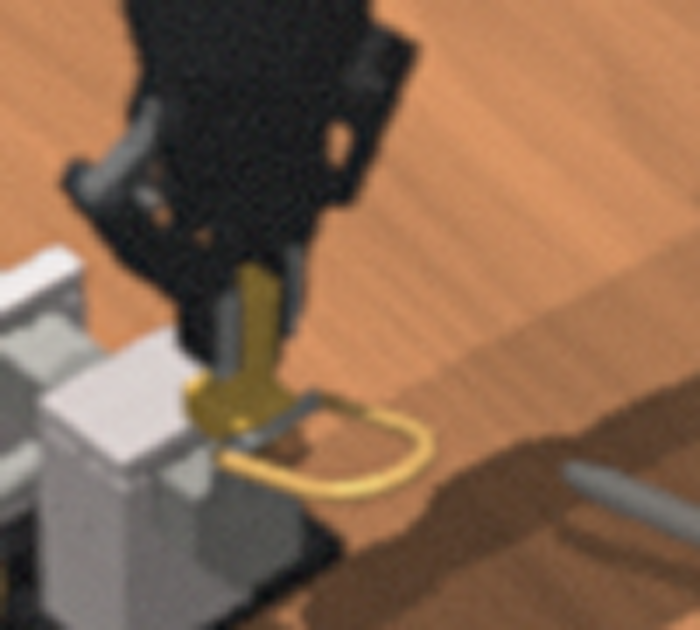

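```bash

python3 - <<'E'
from h import *
h=pw(1.1,89.1,0)
r=ctrl.line_to([h[0],h[1],.128],max_speed=.06,f_stop=12)
if not r: r=ctrl.line_to([h[0],h[1],.118],max_speed=.025,f_stop=10)
P=ctrl.current_position();print(r,wp(P),ctrl.current_ft_force(),ctrl.current_torque(),ctrl.current_clock())
c=read_camera("scene"); save(c,"s14.png",(290,160,380,240),8)
print(pinpoint("pin_grip","scene")[:2])
E
```

```text
True [  1.82940113  88.98651505 121.66514736] [-1.53753399 -0.70474167  5.42163863] [0.00876506 0.18976709 0.01626058] 21.5917
[{'point': [326.1, 206.9], 'p': 0.91}, {'point': [347.0, 224.8], 'p': 0.7}]
```

View pics/s14.png

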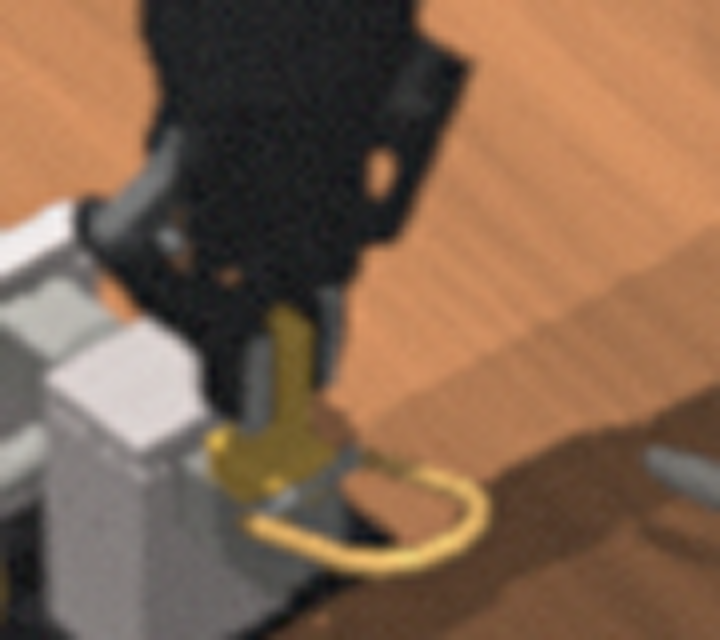

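```bash

python3 - <<'E'
from h import *
h=pw(1.1,89.1,0)
ctrl.set_gripper(0.5)
ctrl.line_to([h[0],h[1],.20],max_speed=.12)
c=read_camera("scene"); save(c,"s15.png",(290,160,380,240),8)
ctrl.set_gripper(0.0)
ctrl.move_pose(pw(1,160,175),down(8.95))
print(ctrl.current_clock(),wp(ctrl.current_position()))
c=read_camera("scene"); save(c,"s16.png",(290,130,400,240),6.5)
E
```

```text
23.7917 [  0.42563629 160.96390048 174.49091119]
```

View pics/s15.png

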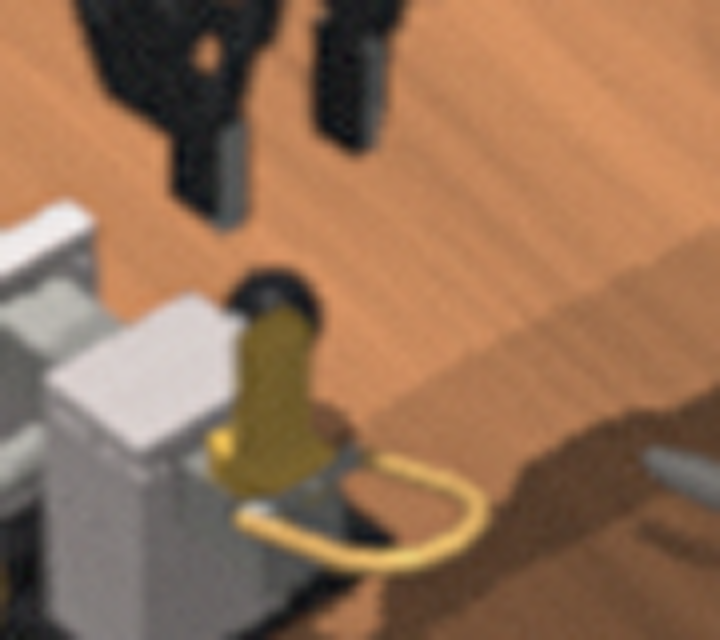

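View pics/s16.png

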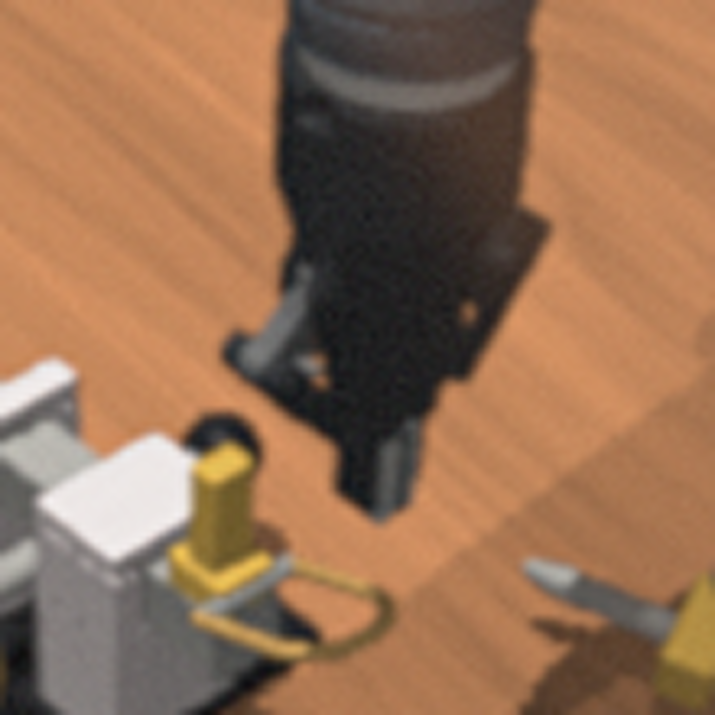

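```bash

python3 - <<'E'
from h import *
r=ctrl.line_to(pw(1,160,105),max_speed=.1,f_stop=15); print(r,wp(ctrl.current_position()),ctrl.current_ft_force())
c=read_camera("scene"); save(c,"s17.png",(290,150,390,250),7)
E
```

```text
False [  1.57675261 159.68582942 105.78048635] [-0.15020633 -0.24764599  2.26414601]
```

View pics/s17.png

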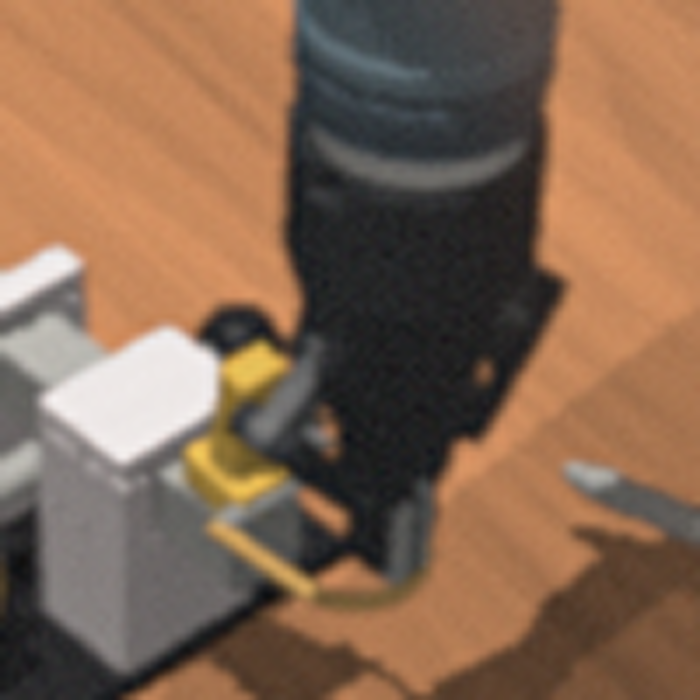

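```bash

python3 - <<'E'
from h import *
r=ctrl.line_to(pw(1,160,62),max_speed=.07,f_stop=15); print(r,wp(ctrl.current_position()),ctrl.current_ft_force(),ctrl.current_clock())
ctrl.pause(.3)
c=read_camera("scene"); save(c,"s18.png",(290,150,390,250),7)
E
```

```text
False [  0.5467672  160.17646753  61.66065066] [ 0.61031035 -0.06196474  0.57795372] 25.5083
```

View pics/s18.png

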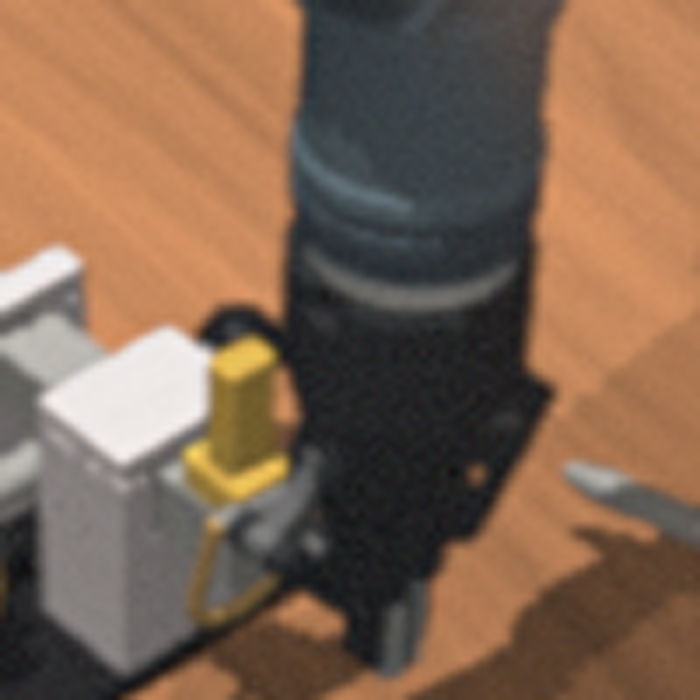

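```bash

python3 - <<'E'
from h import *
ctrl.line_to(pw(1,175,90),max_speed=.12)
ctrl.line_to(pw(1,190,220),max_speed=.2)
ctrl.move_pose([.38,.38,.3],down(60))
c=read_camera("scene"); save(c,"s19.png",(290,160,370,240),8.5)
t=read_camera("top"); save(t,"t19.png",(255,150,345,230),8)
print(ctrl.current_clock(),ctrl.current_ft_force())
for n,k in(("scene",c),("top",t)):
  for q in("pin_grip","pin_tip","ring_bow","bar_knob"): print(n,q,[(np.round(d["point"],1).tolist(),round(d["p"],2)) for d in pinpoint(q,n)][:3])
print("pred grip/tip/bow/hole", [ (proj(k,pw(1.2,89.1,z))[0].round(1)) for k in(c,t) for z in(140,54,44)])
E
```

```text
28.175 [ 0.72910401 -0.05726497 -0.30333029]
scene pin_grip [([325.4, 207.9], 0.94), ([454.9, 307.0], 0.76), ([413.9, 236.2], 0.67)]
scene pin_tip [([321.5, 235.9], 0.9), ([480.0, 304.3], 0.57), ([371.4, 219.8], 0.55)]
scene ring_bow [([324.4, 234.0], 0.6), ([465.6, 323.5], 0.55), ([425.3, 200.9], 0.54)]
scene bar_knob [([282.1, 188.4], 0.68)]
top pin_grip [([244.5, 273.0], 0.65), ([173.3, 243.9], 0.56), ([281.9, 190.5], 0.53)]
top pin_tip [([157.3, 261.7], 0.71), ([281.5, 249.6], 0.64), ([282.1, 194.4], 0.56)]
top ring_bow [([281.3, 200.2], 0.49), ([261.7, 304.1], 0.49), ([157.8, 234.7], 0.35)]
top bar_knob [([345.6, 180.2], 0.58)]
pred grip/tip/bow/hole [array([323.6, 206.7]), array([322.9, 233.4]), array([322.9, 236.3]), array([280.5, 189.6]), array([283.2, 195.3]), array([283.5, 195.9])]
```

View pics/s19.png

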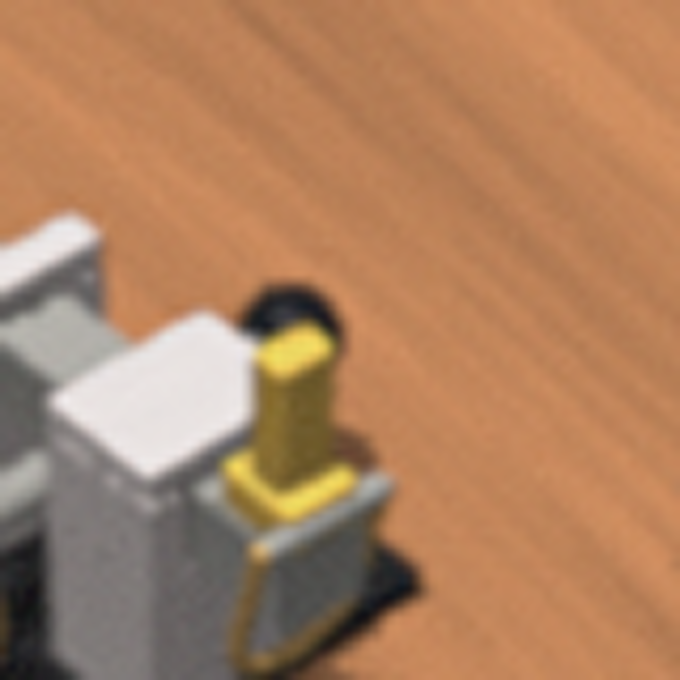

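View pics/t19.png

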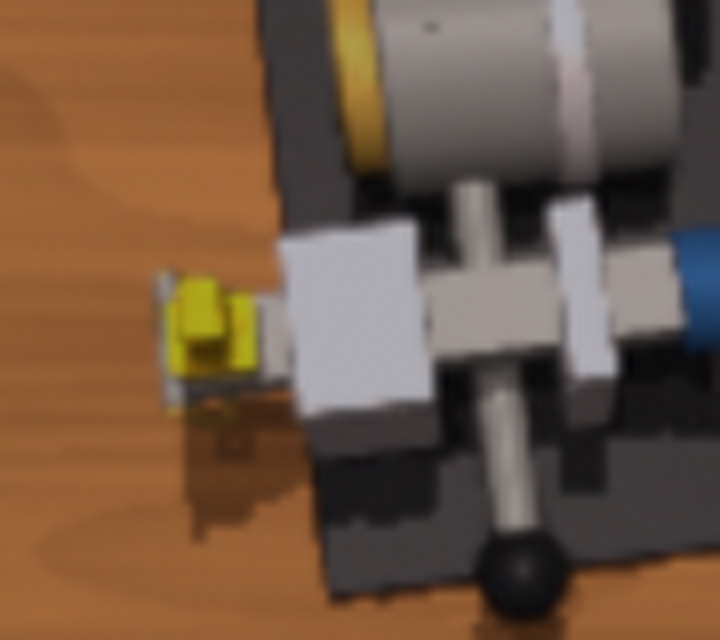

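```bash

python3 - <<'E'
from h import *
c=read_camera("scene")
f=lambda q:np.round((proj(c,q)[0]-(290,160)+.5)*8.5,0)
for th in(2.15,1.95,1.7):
    a=.35-th; u=lambda r,s:pw(1.2+s,103.1+r*np.cos(a),108+r*np.sin(a))
    th_=np.linspace(-np.pi/2,np.pi/2,7)
    print(th,"hinge+",f(u(0,22)),"leg",f(u(41,22)),"bow",f(u(63,0)),"arc", [f(u(41+22*np.cos(b),22*np.sin(b))).tolist() for b in th_])
save(c,"s20.png",(310,205,345,250),14)
for q in("water_mid","dustcap_mid","adapter_mid"): print(q,[(np.round(d["point"],1).tolist(),round(d["p"],2)) for d in pinpoint(q,"scene")][:2])
E
```

```text
2.15 hinge+ [264. 551.] leg [239. 638.] bow [283. 646.] arc [[352.0, 565.0], [338.0, 592.0], [313.0, 622.0], [283.0, 646.0], [257.0, 658.0], [240.0, 656.0], [239.0, 638.0]]
1.95 hinge+ [264. 551.] leg [259. 656.] bow [313. 673.] arc [[372.0, 582.0], [363.0, 614.0], [341.0, 647.0], [313.0, 673.0], [285.0, 684.0], [265.0, 678.0], [259.0, 656.0]]
1.7 hinge+ [264. 551.] leg [284. 673.] bow [351. 698.] arc [[397.0, 599.0], [394.0, 635.0], [378.0, 671.0], [351.0, 698.0], [321.0, 709.0], [297.0, 700.0], [284.0, 673.0]]
water_mid [([193.3, 135.0], 0.78), ([319.6, 221.0], 0.72)]
dustcap_mid [([262.7, 135.0], 0.74)]
adapter_mid [([379.4, 347.0], 0.89), ([263.2, 135.9], 0.69)]
```

View pics/s20.png

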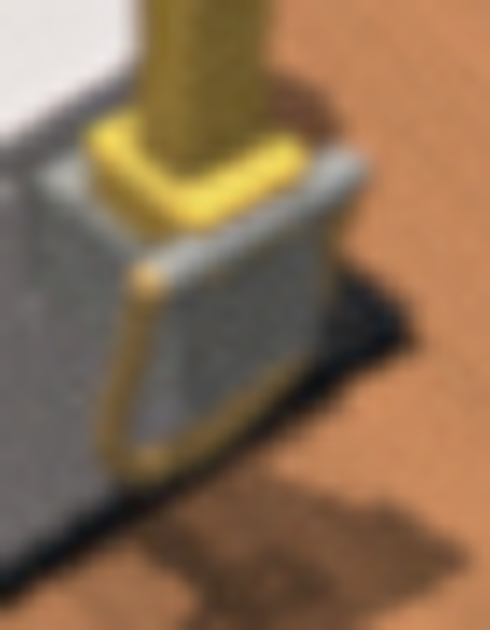

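```bash
python3 -c "
from h import *
print(ctrl.current_ft_force()); print(ctrl.close_job(),ctrl.current_clock())"
```

```text
[ 0.33016553 -0.32759282 -0.26085567]
the job is handed in; nothing more can be done
the job is handed in; nothing more can be done
```

The lever is locked. The bar is home, the yellow linch pin from the rubber holder is fully down through its hole with the ring on the free-end side, and the ring has snapped shut. I handed the job in at about 28 s of the 64 s allowed.

**Last checks**
- **Bar:** it was pushed to a 20 N stop. The hole then appeared 89 mm along the pump's y, which is where it should be when home.
- **Pin:** it seated on contact at the height I had predicted for fully home.
- **Ring:** the final pictures match the ring drawn at about 2.1 to 2.15 rad, clearly better than at 1.95.
- **Robot and bystanders:** the arm was well clear with almost no force on the tool. The network's readings for the bottle, red cap and adapter were close to those at the start.

**What disagreed**
- **Fingertip height:** with the gripper shut, the fingertips touched the bar top at a reported height that puts them about 30 mm higher than the stated overhang. My first push therefore rode over the knob and moved the bar only about 6 mm. I corrected for this by touching the bar top and checking the pictures.
- **Knob face:** the knob's back face was about 6 mm farther back than my first image estimate.
- **Hole position from the network:** its readings for the bar hole were 7 to 9 mm off, so I used my own picks from both cameras, which agreed with each other to within 1 mm.

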